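# Screw the board clamp down and lock it with its pin

## Robot

A 6-joint arm with a two-finger parallel gripper is mounted at the origin on the work surface. World frame = base frame: x ahead of the robot, y to its left, z up, the work surface at z = 0. Lengths are in m, angles in rad, forces in N, time in s.
With the tool pointing down it reaches from about 0.275 to 0.875 m from the base axis. Payload 12.5 kg.
Tool frame: the origin (TCP) lies at the very end of the fingers, on their centre line; the grasp point (between the pads) lies 19 mm behind it; x points along the fingers, y is the direction in which the jaws open and shut, and the axes are right-handed (so a half turn about x gives the same grasp; the last joint's range is limited). The gripper opens to 85 mm and grips with 20 to 120 N. Pads are 22 mm wide; open, the fingers measure 114 mm over their backs; the gripper's body (76 mm by 85 mm) begins 54 mm behind the grasp point. The pads swing forward as they close: fully open they stand 13 mm farther back than shut.
Start: joints at [-1.244, 0.351, 1.652, -0, 1.139, -0.085], TCP at [0.22, -0.504, 0.197] pointing down, gripper open.
Joint ranges: [-2.75, 2.75], [-0.79, 2.1], [0.01, 2.65], [-1.57, 4.71], [0.07, 3.14], [-2.87, 2.87]. Speed limits (rad/s): [2.22, 2.22, 2.79, 3.14, 3.14, 3.14].

## Interface

Orientations are given as a 3x3 rotation matrix whose columns are the frame's x, y, z axes.
In Python, from bench import manip gives the robot as it stands. Calls block until the motion is done:
- manip.move_ptp(position, orientation): joint-space move of the TCP to a pose.
- manip.move_l(position, attitude=None, max_speed=0.15): straight line of the TCP; attitude=None keeps the orientation; max_speed is the mean speed in m/s.
- manip.move_j(angles): joint-space move.
- manip.set_gripper(opening, effort=None): opening from 0.0 (shut) to 1.0 (fully open); effort is the grip in N (None keeps the last); returns when the fingers have stopped.
- manip.dwell(seconds).
- manip.inverse_kinematics(position, orientation): joint angles nearest the present ones, or None.
- manip.grab_frame(name): name is "side" or "top"; returns (picture, depth): 400x640x3 uint8, red, green, blue; 400x640 float32, m along the optical axis (not along the pixel's ray), 0 where there is no reading.
- manip.get_calibration(name): a dict with "camera_matrix" (3x3 intrinsics, pixels), "R" (3x3) and "t" (3): a world point X has camera coordinates R X + t. Camera axes: x right, y down, z forward; pixel columns grow to the right and rows downward; lengths in m; the calibration is good to about 2 mm. A picture is of the moment at which its call begins. get_calibration takes no time and is no camera call.
A pose or a line that the arm cannot do raises manip.Unreachable and nothing moves.
- manip.sign_off(): hands the job in, once; it reports no verdict.
Trained networks look in the newest picture that a camera, given by its name, has taken for a name from the list of things; names that differ only in an ending like _2 or _b are one class to them, and where a whole thing is asked for, a point or a joint stands for the part that bears it (a point fixed in the world has none). Each returns a list of dicts, best first, with "confidence" (0 to 1); they miss things now and then, are a little off and sometimes report something else, mostly with a low value. They report only what shows in the picture. A call takes as long as a camera call. They do not tell look-alikes from the thing itself.
- manip.look_for(camera, name): "at" ([x, y, z] in m, in world coordinates, good to about 4 mm: the middle of the surface that is visible of it).
Readings, each from a call of its own:
- manip.current_time(): time.
- manip.current_qpos(): joint angles.
- manip.current_joint_vel(): joint speeds.
- manip.current_joint_torque(): joint torques, N m.
- manip.current_ee_pos(): TCP position.
- manip.current_tcp_rot(): TCP orientation.
- manip.current_force(): force on the tool from outside, world axes, zero at the start.
- manip.current_ft_torque(): the same for the moment, N m.
- manip.current_grip_width(): opening from 0.0 (shut) to 1.0 (fully open).
Only numpy, scipy, OpenCV 4.12 (cv2) and the standard library are available. Lean on these libraries where they do the work, as an engineer would, in place of code of your own. Each camera call takes 0.05 s, during which the arm holds its last target. There are 200 camera calls.

## Task

Crank the clamp screw of the circuit-board jig clockwise (seen from above), through however many turns it needs, until the drum has come down to the lock pin's level and its cross hole lines up with the pin. Then slide the lock pin through the drum until its thick sleeve stops against the inner lug, and let go. Leave the screwdriver, the solder spool and the small parts bin where they are.

Things in the scene. Friction and masses are not known exactly. Their poses are not given: they have to be found in the camera images.
- jig: Fixed steel jig with a clamp screw, two upright aluminium lugs and a green circuit board. Origin: on the vertical screw axis, at bench level. Its +x is the direction in which the lock pin slides home. Base plate 12 mm high, x -185 to 50, y -30 to 30 mm. The board, held on the -y side (x -62 to 42, y -38 to -124 mm), is 24 mm high, with parts up to 33 mm.
- screw (a joint): Turn of the clamp screw in rad, growing clockwise seen from above. At 0 the cross hole is level and in line with the pin. It starts 1.1 to 2.2 turns short (-7 to -13.8). Each clockwise turn lowers drum, crank and strap by 12 mm: half a turn or a whole turn off, the hole is at the wrong height. End stop at +1.0. It takes 2 N at the handle, stays where it is left and turns both ways.
- cross_hole (a point): Centre of the cross hole in the steel drum, on the screw axis; 52.5 mm above the bench at screw 0. Drum 36 mm diameter, from 11.5 mm below this point to 16.5 mm above. Hole 13 mm wide and high, right through along this point's x, which is also the direction of the crank arm. At screw 0 the arm points along the jig's +x, away from the pin.
- crank_handle (a point): Middle of the upright black crank handle, a freely spinning sleeve, 16 mm diameter, 38 mm high, 45 mm from the screw axis on the flat steel crank arm (16 mm wide, 22 mm round under the sleeve, 8 mm thick, its upper face 19 mm below this point). 96 mm above the bench at screw 0. It can be pushed round with closed fingers; no grip needed.
- pin: Loose stepped lock pin lying level in the lugs: steel shank 9 mm diameter, 63 mm long (last 8 mm tapered to 4 mm), behind it a black sleeve 16 mm diameter, 78 mm long; about 60 g. Origin: on the axis at the step between them; +x to the tip. Starts drawn back, tip short of the drum; home is 48 to 56 mm farther along +x. Pushing its tail is enough; the taper takes up small misalignment.
- pin_tail (a point): Centre of the flat outer end of the pin's sleeve, 78 mm behind the step; 116 mm from the screw axis when the pin is home, so it still stands 12 mm out of the outer lug.
- pin_tip (a point): Tip of the pin, 63 mm ahead of the step; when home it stands 25 mm beyond the screw axis, 7 mm out of the drum.
- seat (a point): Centre of the outer face of the inner lug at pin height (jig x -38 mm, 52.5 mm above the bench), where the step of the pin stops; axes as the jig. Inner lug: 10 mm thick, 36 mm wide, top 66 mm high, round hole 12 mm. Outer lug: jig x -104 to -94 mm, 36 mm wide, top 68 mm high, round hole 19 mm, so the sleeve passes it but not the inner one.
- screwdriver: Bystander: screwdriver lying on the bench, 170 mm long; to be left alone.
- spool: Bystander: spool of solder, 54 mm diameter, 36 mm high, origin under its centre; to be left alone.
- parts_bin: Bystander: small purple open bin 70 x 55 x 35 mm, origin under its centre; to be left alone.
Things that resemble listed ones, but are neither listed nor needed, are in the scene too. What is shaped like the pin but brown or red is not meant.

How it is judged:
By the outcome, as a careful person would: the job done as asked, in the order asked, and still so for the second after the job is handed in, with the robot touching nothing.
It also fails if it takes over 61 s, if anything falls off the work surface, if the arm or the gripper's body presses on something with over 40 N, if the wrist force passes 120 N, or if a joint passes its speed limit or range.

## Working session

There is one attempt and no reset: what is moved stays moved. The work goes in short steps, each a Python script; the robot and the scene stay as the last script left them, time stands still between calls to the robot, and variables do not carry over. Pictures are saved under pics/ and viewed, about 8 in all and at most 12, crops included, and the job is handed in when it is done.

```bash
mkdir -p pics; ls
python3 - <<'E'
from bench import manip as m
import cv2,numpy as np
for c in ("top","side"):
    p,d=m.grab_frame(c); cv2.imwrite(f"pics/{c}0.png",p[:,:,::-1]); np.savez(f"{c}0.npz",p=p,d=d)
    k=m.get_calibration(c); print(c,k["camera_matrix"].tolist(),(-k["R"].T@k["t"]).round(3),k["R"].round(2).tolist())
    for n in ("jig","cross_hole","crank_handle","pin","pin_tail","pin_tip","screwdriver","spool","parts_bin"):
        print(n,[(np.round(r["at"],3).tolist(),round(r["confidence"],2)) for r in m.look_for(c,n)][:4])
print(m.current_time())
E
```

```text
pics
top [[461.61742203774764, 0.0, 326.3202578238534], [0.0, 461.61742203774764, 200.00047259458142], [0.0, 0.0, 1.0]] [0.503 0.038 1.009] [[-0.02, -1.0, 0.03], [-1.0, 0.02, -0.06], [0.06, -0.03, -1.0]]
jig [([0.583, 0.014, 0.022], 0.75)]
cross_hole []
crank_handle [([0.527, 0.016, 0.091], 0.61)]
pin [([0.579, -0.087, 0.057], 0.81), ([0.363, -0.081, 0.013], 0.8), ([0.604, -0.268, 0.007], 0.62)]
pin_tail [([0.578, -0.093, 0.055], 0.82), ([0.604, -0.27, 0.014], 0.62), ([0.357, -0.084, 0.008], 0.57)]
pin_tip [([0.575, -0.091, 0.055], 0.82), ([0.606, -0.275, 0.01], 0.64), ([0.36, -0.079, 0.013], 0.62), ([0.585, 0.013, 0.022], 0.61)]
screwdriver [([0.502, -0.112, 0.021], 0.64)]
spool [([0.573, 0.161, 0.039], 0.93)]
parts_bin [([0.709, -0.097, 0.002], 0.71)]
side [[381.5494750570345, 0.0, 321.89579008546707], [0.0, 381.5494750570345, 194.76500688745983], [0.0, 0.0, 1.0]] [0.385 0.701 0.571] [[-0.96, -0.27, -0.0], [-0.15, 0.54, -0.83], [0.23, -0.79, -0.56]]
jig []
cross_hole [([0.524, 0.026, 0.09], 0.8)]
crank_handle [([0.527, 0.028, 0.089], 0.92)]
pin [([0.604, -0.266, 0.016], 0.54), ([0.363, -0.069, 0.015], 0.54)]
pin_tail [([0.602, -0.267, 0.011], 0.66), ([0.362, -0.066, 0.015], 0.45)]
pin_tip [([0.361, -0.072, 0.016], 0.59), ([0.603, -0.266, 0.015], 0.55), ([0.582, -0.093, 0.059], 0.52), ([0.528, 0.031, 0.095], 0.18)]
screwdriver [([0.495, -0.093, 0.018], 0.52)]
spool [([0.574, 0.168, 0.032], 0.93)]
parts_bin [([0.709, -0.096, 0.02], 0.98)]
1.0
```

Run:
```python
import cv2
a=cv2.imread("pics/top0.png")[60:340,140:540]; cv2.imwrite("pics/v1.png",cv2.resize(a,(800,560),interpolation=cv2.INTER_CUBIC))
a=cv2.imread("pics/side0.png"); a=a[60:300,100:420]; cv2.imwrite("pics/v2.png",cv2.resize(a,(800,600),interpolation=cv2.INTER_CUBIC))
```

```text
(no output)
```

View pics/v1.png

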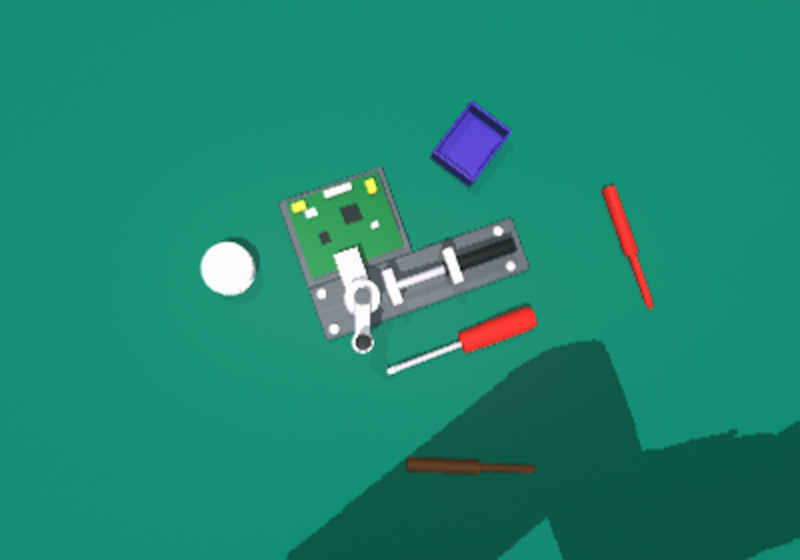

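View pics/v2.png

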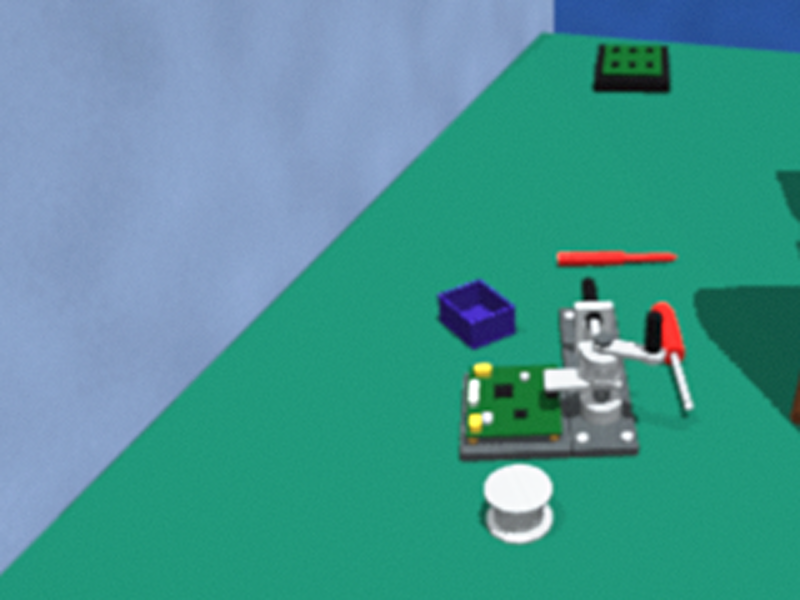

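The top view shows the jig, with the handle at about v1 (362,342), the drum at (360,296) and the black pin sleeve at (490,250). The screwdriver lies on the near side of the jig. Next I'll measure from depth.

```bash
cat > h.py <<'E'
from bench import manip as m
import numpy as np, cv2
def cloud(c,d):
    k=m.get_calibration(c);K=k["camera_matrix"];v,u=np.mgrid[0:400,0:640]
    P=np.stack([(u-K[0,2])/K[0,0]*d,(v-K[1,2])/K[1,1]*d,d],-1)
    return (P-k["t"])@k["R"]
def grab(c):
    p,d=m.grab_frame(c); return p,d,cloud(c,d)
E
python3 - <<'E'
from h import *
z=np.load("top0.npz");p,d=z["p"].astype(int),z["d"];P=cloud("top",d)
def at(u,v): # v1 pixels
    return P[int(60+v/2),int(140+u/2)].round(4)
for n,q in dict(handle=(362,342),drumtop=(360,296),innerlug=(393,286),outerlug=(453,265),sleeve1=(470,258),sleeve2=(510,246),boltA=(321,293),boltB=(333,329),boltC=(498,230),boltD=(511,266),table=(100,100)).items(): print(n,at(*q))
# steel base: near jig, z 8..16mm ,grey
X,Y,Z=P[...,0],P[...,1],P[...,2]
g=(abs(p[...,0]-p[...,1])<30)&(abs(Z-.012)<.006)&(abs(X-.58)<.1)&(abs(Y+.02)<.16)
pts=P[g];print(len(pts),pts[:,2].mean())
print(cv2.minAreaRect(pts[:,:2].astype(np.float32)*1000))
b=(p.sum(2)<130)&(Z>.04)&(abs(X-.58)<.1)&(abs(Y+.02)<.16)
s=P[b&(Y<-.06)];print("sleeve",len(s),s.min(0),s.max(0),s.mean(0),np.polyfit(s[:,1],s[:,0],1))
print("highest");h=(abs(X-.55)<.1)&(abs(Y-.0)<.1)&(Z>.075)
for lo in np.arange(.075,.15,.005):
    q=P[h&(Z>=lo)&(Z<lo+.005)]; 
    if len(q): print(lo.round(3),len(q),q.mean(0).round(4),q.min(0).round(3),q.max(0).round(3))
z=np.load("side0.npz");Ps=cloud("side",z["d"]);Z=Ps[...,2];h=(abs(Ps[...,0]-.55)<.1)&(abs(Ps[...,1])<.1)&(Z>.075)
print("side")
for lo in np.arange(.075,.15,.005):
    q=Ps[h&(Z>=lo)&(Z<lo+.005)]; 
    if len(q): print(lo.round(3),len(q),q.mean(0).round(4),q.min(0).round(3),q.max(0).round(3))
E
```

```text
handle [0.4927 0.0212 0.129 ]
drumtop [0.5378 0.0218 0.0961]
innerlug [ 0.5487 -0.0117  0.0659]
outerlug [ 0.5701 -0.0735  0.0687]
sleeve1 [ 0.5769 -0.0937  0.0576]
sleeve2 [ 0.5889 -0.136   0.0563]
boltA [0.5459 0.0633 0.0144]
boltB [0.507  0.051  0.0135]
boltC [ 0.61   -0.1305  0.0169]
boltD [ 0.5708 -0.1431  0.0143]
table [0.761  0.3014 0.0011]
2372 0.011472840890503617
((587.3810424804688, -13.910018920898438), (296.5865783691406, 198.12852478027344), 82.77267456054688)
sleeve 86 [ 0.56276051 -0.13812086  0.04944973] [ 0.59757735 -0.06853314  0.06310307] [ 0.58265147 -0.11155791  0.05653249] [-0.34713064  0.5439263 ]
highest
0.075 6 [0.5399 0.0275 0.0794] [0.527 0.011 0.079] [0.549 0.036 0.08 ]
0.08 114 [0.541  0.0194 0.0825] [0.514 0.003 0.08 ] [0.554 0.036 0.085]
0.085 94 [0.5151 0.0194 0.088 ] [0.482 0.004 0.085] [0.552 0.034 0.09 ]
0.09 96 [0.5132 0.0204 0.0918] [0.482 0.011 0.09 ] [0.54  0.03  0.095]
0.095 50 [0.5366 0.0199 0.0973] [0.516 0.012 0.095] [0.546 0.028 0.1  ]
0.1 1 [0.5375 0.012  0.1006] [0.537 0.012 0.101] [0.537 0.012 0.101]
0.12 2 [0.4956 0.023  0.1246] [0.495
[... 337 characters left out ...]
5152 0.0294 0.0872] [0.484 0.02  0.085] [0.548 0.041 0.09 ]
0.09 98 [0.5119 0.0246 0.092 ] [0.484 0.014 0.09 ] [0.545 0.032 0.095]
0.095 47 [0.5267 0.0243 0.0978] [0.487 0.014 0.095] [0.547 0.031 0.1  ]
0.1 16 [0.4968 0.0273 0.1025] [0.486 0.023 0.1  ] [0.533 0.03  0.105]
0.105 15 [0.4939 0.0261 0.1069] [0.486 0.019 0.105] [0.503 0.03  0.11 ]
0.11 15 [0.4924 0.0277 0.1127] [0.486 0.022 0.11 ] [0.499 0.032 0.115]
0.115 11 [0.4927 0.0274 0.1169] [0.487 0.021 0.115] [0.5   0.03  0.119]
0.12 17 [0.4934 0.0277 0.1224] [0.487 0.025 0.12 ] [0.5   0.031 0.125]
0.125 24 [0.4937 0.0245 0.1287] [0.487 0.016 0.125] [0.501 0.032 0.13 ]
0.13 9 [0.4937 0.0236 0.1306] [0.488 0.019 0.13 ] [0.499 0.029 0.132]
```

Run:
```python
from h import *
print(m.current_time(),m.current_tcp_rot().round(2).tolist())
R=None
for s in (1,-1):
    R_=np.array([[0,0,s],[0,s,0],[-1,0,0]],float)
    q=m.inverse_kinematics([.492,.0205,.18],R_); print(s,q)
    if q is not None and (R is None or abs(q[5])<abs(best[5])): R,best=R_,q
print(np.linalg.det(R)); np.save("R.npy",R)
m.move_ptp([.492,.0205,.18],R); print(m.current_time())
m.move_l([.492,.0205,.0965]); print(m.current_time(),m.current_force().round(1))
m.set_gripper(0,20); print(m.current_time(),m.current_force().round(1),m.current_grip_width(),m.current_ee_pos().round(4))
p,d,P=grab("side"); cv2.imwrite("pics/v3.png",cv2.resize(p[120:280,240:440,::-1],(750,600)))
```

```text
1.0 [[-0.0, 0.4, -0.92], [-0.0, -0.92, -0.4], [-1.0, -0.0, 0.0]]
1 [-5.29285873e-02  2.66598709e-01  1.81568984e+00 -4.44089210e-16
  1.05930410e+00 -1.62372491e+00]
-1 [-5.29285873e-02  2.66598709e-01  1.81568984e+00 -4.44089210e-16
  1.05930410e+00  1.51786774e+00]
1.0
3.1167
3.825 [ 0.5  0.3 -0. ]
4.5917 [-0.5 -0.1 -0. ] -0.0016879817306427551 [0.492  0.0205 0.0965]
```

View pics/v3.png

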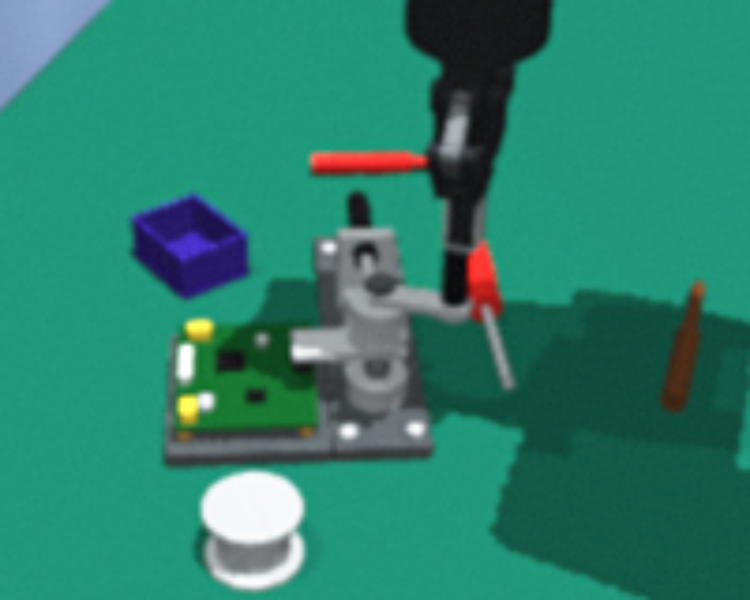

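Run:
```python
from h import *
for c in("side","top"):
    p,d,P=grab(c);X,Y,Z=[P[...,i] for i in range(3)]
    s=(abs(X-.51)<.06)&(abs(Y-.02)<.06)
    for lo in np.arange(.085,.17,.008):
        q=P[s&(Z>=lo)&(Z<lo+.008)]
        if len(q): print(c,lo.round(3),len(q),q.mean(0).round(4),q.min(0).round(3),q.max(0).round(3))
    print([(np.round(r["at"],3).tolist(),round(r["confidence"],2)) for r in m.look_for(c,"crank_handle")])
a=cv2.resize(p[150:270,260:420,::-1],(800,600)); cv2.imwrite("pics/v4.png",a)
```

```text
side 0.085 138 [0.5144 0.0266 0.0898] [0.483 0.013 0.085] [0.553 0.039 0.093]
side 0.093 71 [0.5213 0.0247 0.0968] [0.486 0.016 0.093] [0.546 0.033 0.101]
side 0.101 25 [0.4941 0.0263 0.1051] [0.486 0.02  0.101] [0.502 0.03  0.108]
side 0.109 21 [0.4927 0.0273 0.1131] [0.487 0.022 0.109] [0.499 0.03  0.117]
side 0.117 23 [0.4931 0.0271 0.121 ] [0.487 0.022 0.118] [0.5   0.03  0.125]
side 0.125 22 [0.4934 0.0272 0.1291] [0.485 0.023 0.125] [0.5   0.031 0.133]
side 0.133 22 [0.4906 0.0284 0.1371] [0.48  0.018 0.133] [0.502 0.035 0.141]
side 0.141 35 [0.4891 0.0313 0.145 ] [0.48  0.022 0.142] [0.501 0.036 0.149]
side 0.149 34 [0.4897 0.0322 0.1529] [0.48  0.023 0.149] [0.501 0.037 0.157]
side 0.157 38 [0.4897 0.0311 0.1605] [0.48  0.016 0.157] [0.501 0.037 0.165]
side 0.165 13 [0.4887 0.0317 0.1671] [0.479 0.014 0.165] [0.498 0.037 0.173]
[([0.528, 0.028, 0.087], 0.76)]
top 0.085 1 [0.5521 0.0133 0.0853] [0.552 0.013 0.085] [0.552 0.013 0.085]
[]
```

View pics/v4.png

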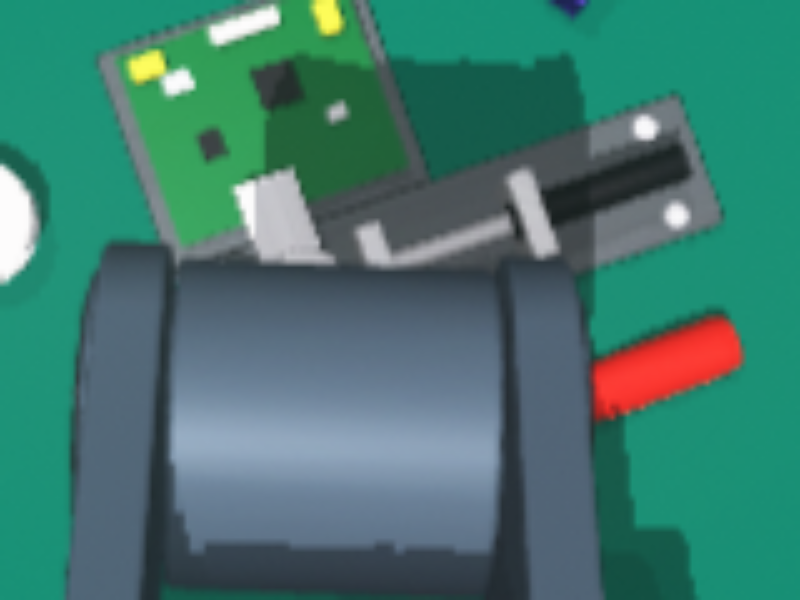

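Run:
```python
from h import *
def show(tag):
    p,d,P=grab("side");X,Y,Z=[P[...,i] for i in range(3)]
    s=(abs(X-.49)<.07)&(abs(Y-.02)<.09)
    for lo in np.arange(.1,.26,.012):
        q=P[s&(Z>=lo)&(Z<lo+.012)]
        if len(q): print(tag,lo.round(3),len(q),np.percentile(q,[2,50,98],axis=0)[:,:2].round(3).tolist())
    return p
show("shut")
m.set_gripper(.6); print(m.current_grip_width(),m.current_time())
p=show("open"); cv2.imwrite("pics/v5.png",cv2.resize(p[120:280,240:440,::-1],(750,600)))
```

```text
shut 0.1 36 [[0.486, 0.021], [0.493, 0.028], [0.502, 0.03]]
shut 0.112 37 [[0.487, 0.022], [0.492, 0.028], [0.5, 0.03]]
shut 0.124 31 [[0.483, 0.023], [0.493, 0.028], [0.501, 0.03]]
shut 0.136 49 [[0.48, 0.02], [0.488, 0.032], [0.501, 0.036]]
shut 0.148 47 [[0.48, 0.022], [0.489, 0.033], [0.501, 0.036]]
shut 0.16 36 [[0.48, 0.014], [0.489, 0.034], [0.499, 0.037]]
shut 0.172 37 [[0.478, 0.014], [0.485, 0.052], [0.503, 0.055]]
shut 0.184 43 [[0.478, 0.032], [0.483, 0.054], [0.502, 0.066]]
shut 0.196 84 [[0.474, 0.008], [0.482, 0.058], [0.504, 0.075]]
shut 0.208 108 [[0.474, 0.017], [0.486, 0.057], [0.508, 0.083]]
shut 0.22 161 [[0.472, 0.012], [0.488, 0.067], [0.51, 0.083]]
shut 0.232 149 [[0.472, 0.009], [0.485, 0.056], [0.51, 0.067]]
shut 0.244 79 [[0.48, 0.036], [0.49, 0.058], [0.501, 0.062]]
shut 0.256 165 [[0.455, 0.03], [0.488, 0.056], [0.523, 0.06]]
0.5974608963591659 5.4333
open 0.1 39 [[0.487, 0.021], [0.494, 0.027], [0.502, 0.031]]
open 0.112 15 [[0.487, 0.023], [0.492, 0.028], [0.499, 0.03]]
open 0.124 5 [[0.485, -0.001], [0.491, 0.052], [0.496, 0.054]]
open 0.136 55 [[0.481, -0.006], [0.486, 0.054], [0.502, 0.061]]
open 0.148 72 [[0.48, -0.008], [0.486, 0.055], [0.502, 0.062]]
open 0.16 59 [[0.48, -0.007], [0.487, 0.059], [0.502, 0.062]]
open 0.172 29 [[0.478, -0.013], [0.48, 0.062], [0.501, 0.079]]
open 0.184 97 [[0.479, -0.002], [0.489, 0.076], [0.502, 0.081]]
open 0.196 75 [[0.474, -0.002], [0.481, 0.077], [0.502, 0.084]]
open 0.208 104 [[0.474, 0.0], [0.483, 0.083], [0.502, 0.087]]
open 0.22 140 [[0.472, 0.012], [0.485, 0.059], [0.51, 0.089]]
open 0.232 230 [[0.472, 0.01], [0.487, 0.062], [0.51, 0.089]]
open 0.244 74 [[0.48, 0.042], [0.489, 0.058], [0.502, 0.063]]
open 0.256 167 [[0.456, 0.032], [0.487, 0.056], [0.523, 0.06]]
```

View pics/v5.png

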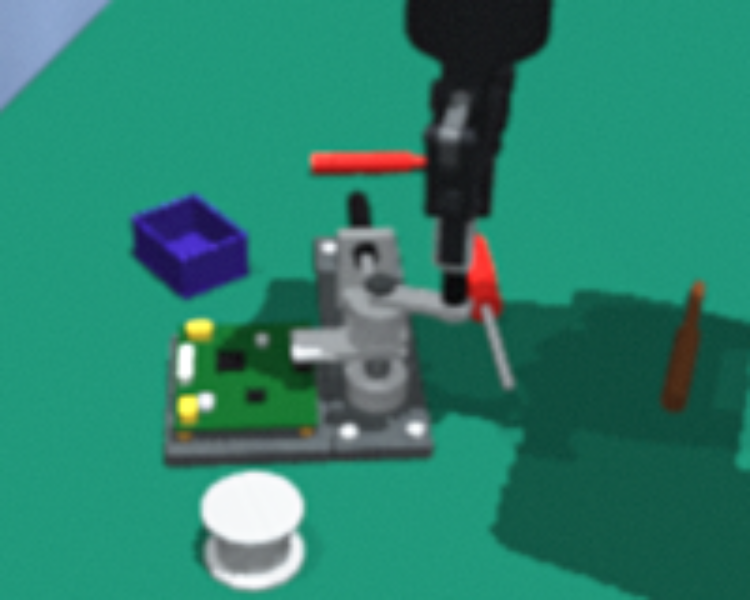

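Run:
```python
from h import *
R=np.load("R.npy")
print("q",m.current_qpos().round(4),m.inverse_kinematics([.492,.0205,.0965],R).round(4),m.current_joint_torque().round(1),m.current_force())
m.set_gripper(1.0)
for z in (.13,.18):
    m.move_l([.492,.0205,z])
    if z>.17: m.set_gripper(0)
    p,d,P=grab("side");X,Y,Z=[P[...,i] for i in range(3)]
    s=(abs(X-.49)<.03)&(abs(Y-.02)<.06)&(Z>.10)
    print(z,m.current_ee_pos(),np.histogram(Z[s],bins=np.arange(.1,.26,.008))[0])
q=P[s&(Z>.14)&(Z<.25)]; i=np.argsort(q[:,2])[:12]; print(q[i].round(3).tolist())
m.set_gripper(1.0); print(m.current_time())
```

```text
q [-0.053   0.3855  1.8905 -0.      0.8657  1.5179] [-0.0529  0.3854  1.8905 -0.      0.8657  1.5179] [  0.  -47.  -23.5   0.    0.    0. ] [-0.49030498 -0.34350628  0.15197479]
0.13 [0.49172948 0.02050266 0.12952947] [25 22 21 36  0  0  0  0  0 11 45 58 47 50 23 16 25 28 35]
0.18 [0.49201706 0.02050486 0.18003176] [27 24 20 36  0  0  0  0  0  0  0  0  0  0 18 40 39 48 38]
[[0.49, 0.026, 0.215], [0.492, 0.028, 0.215], [0.484, 0.027, 0.216], [0.488, 0.028, 0.216], [0.498, 0.027, 0.216], [0.486, 0.028, 0.216], [0.482, 0.028, 0.217], [0.5, 0.029, 0.217], [0.492, 0.027, 0.217], [0.496, 0.028, 0.217], [0.49, 0.027, 0.217], [0.486, 0.027, 0.218]]
8.4333
```

The camera shows the fingertips ending about 35 mm above the reported TCP: the tip is at z 0.215 when the readout says 0.180. The camera heights agree with the known bench and handle heights, so I'll correct the commanded z by -35 mm. I'll descend with force checks and then confirm the grip by its width.

```bash
cat >> h.py <<'E'
DZ=-0.035   # commanded z = true fingertip z + DZ
E
python3 - <<'E'
from h import *
x,y=.4925,.0200
for z in (.11,.0985):
    m.move_l([x,y,z+DZ]); print(z,m.current_time(),m.current_force().round(1))
    if np.abs(m.current_force()).max()>8: print("contact"); break
else:
    m.set_gripper(0,20); print(m.current_time(),m.current_force().round(1),m.current_grip_width()*85,m.current_ee_pos().round(4))
E
```

```text
0.11 9.2833 [0.  0.3 0.5]
0.0985 9.5333 [ 0.8 -0.   0.2]
10.1667 [0.1 0.8 2.8] 14.998424124545574 [0.4926 0.02   0.0637]
```

```bash
cat >> h.py <<'E'
C=np.array([.5372,.022]); H0=182.6; Z0=.0985; RAD=.045
def pose(s,C=C):  # s = degrees cranked clockwise
    a=np.radians(H0-s); return [*(C+RAD*np.array([np.cos(a),np.sin(a)])),Z0-.012*s/360+DZ]
E
python3 - <<'E'
from h import *
for s in range(15,91,15):
    m.move_l(pose(s),max_speed=.08); f=m.current_force(); a=np.radians(H0-s)
    print(s,round(m.current_time(),2),f.round(1),"rad",(f[:2]@[np.cos(a),np.sin(a)]).round(1),"tan",(f[:2]@[np.sin(a),-np.cos(a)]).round(1),round(m.current_grip_width()*85,1))
    if np.linalg.norm(f)>50: break
E
```

```text
15 10.47 [5.  0.7 0. ] rad -4.7 tan 1.8 15.2
30 10.77 [ 7.2 -2.6 -2. ] rad -7.6 tan 1.0 15.1
45 11.07 [ 7.9 -4.9 -1.3] rad -9.1 tan 1.7 14.8
60 11.37 [ 6.2 -9.2 -1.3] rad -11.1 tan 0.3 15.4
75 11.67 [  4.6 -10.5  -0.2] rad -11.5 tan 1.2 15.0
90 11.97 [  3.3 -11.1   2.6] rad -11.3 tan 2.8 15.1
```

Run:
```python
from h import *
for s in [*range(105,421,15),434]:
    m.move_l(pose(s),max_speed=.08); f=m.current_force(); a=np.radians(H0-s)
    print(s,round(m.current_time(),2),"rad",(f[:2]@[np.cos(a),np.sin(a)]).round(1),"tan",(f[:2]@[np.sin(a),-np.cos(a)]).round(1),f[2].round(1),round(m.current_grip_width()*85,1))
    if np.linalg.norm(f)>45: break
else:
    p=m.current_ee_pos(); print(p.round(4))
    m.set_gripper(.4); print(m.current_grip_width(),m.current_force().round(1))
    m.move_l([p[0],p[1],.11+DZ+.05],max_speed=.2)
    m.move_l([.42,-.12,.22+DZ],max_speed=.4); print(m.current_time())
    for c in("top","side"):
        q,d,P=grab(c); np.savez(c+"1.npz",p=q,d=d)
        X,Y,Z=[P[...,i] for i in range(3)]
        s=(abs(X-.535)<.08)&(abs(Y-.03)<.06)
        for lo,hi in((.068,.08),(.08,.09),(.09,.109),(.109,.125)):
            t=P[s&(Z>=lo)&(Z<hi)]
            if len(t): print(c,lo,len(t),t.mean(0).round(4),t.min(0).round(3),t.max(0).round(3))
        cv2.imwrite(f"pics/{c}1.png",q[:,:,::-1])
    q=cv2.imread("pics/top1.png")[150:270,240:400]; cv2.imwrite("pics/v6.png",cv2.resize(q,(800,600),interpolation=cv2.INTER_CUBIC))
```

```text
105 12.27 rad -10.6 tan 1.8 3.8 15.4
120 12.57 rad -8.5 tan 1.7 7.3 15.0
135 12.87 rad -6.4 tan 2.6 6.7 15.1
150 13.17 rad -3.0 tan 2.6 6.0 14.8
165 13.47 rad -1.2 tan 2.9 6.1 15.2
180 13.77 rad 1.9 tan 2.2 4.1 15.6
195 14.07 rad 5.7 tan 1.6 4.2 15.2
210 14.37 rad 7.3 tan 2.1 3.4 15.2
225 14.67 rad 9.9 tan 1.3 3.3 14.8
240 14.97 rad 11.6 tan 2.6 4.0 15.2
255 15.27 rad 15.0 tan 2.3 5.0 15.2
270 15.57 rad 15.0 tan 2.3 8.3 15.1
285 15.87 rad 13.9 tan 2.5 10.7 15.3
300 16.17 rad 11.1 tan 3.3 11.4 15.0
315 16.47 rad 7.4 tan 2.4 11.2 15.5
330 16.77 rad 2.8 tan 2.9 8.9 15.2
345 17.07 rad -0.9 tan 1.1 6.8 15.2
360 17.37 rad -3.4 tan 2.5 4.2 15.2
375 17.67 rad -5.5 tan 1.3 1.7 15.0
390 17.97 rad -6.9 tan 1.4 0.2 15.5
405 18.27 rad -10.3 tan 1.7 0.2 15.1
420 18.57 rad -11.7 tan 1.9 0.7 15.4
434 18.85 rad -13.2 tan 1.5 2.4 15.0
[0.5237 0.0635 0.0491]
0.3992667454970657 [ 0.8 -0.3  1.1]
20.4083
top 0.068 239 [0.5322 0.0332 0.0736] [ 0.513 -0.018  0.068] [0.553 0.072 0.08 ]
top 0.08 59 [0.5373 0.0202 0.0827] [0.529 0.011 0.08 ] [0.544 0.056 0.086]
top 0.09 3 [0.5224 0.0581 0.1043] [0.517 0.056 0.098] [0.53  0.059 0.109]
top 0.109 49 [0.5236 0.0625 0.114 ] [0.516 0.055 0.112] [0.53  0.069 0.118]
side 0.068 105 [0.5342 0.0456 0.0732] [ 0.515 -0.016  0.068] [0.565 0.076 0.08 ]
side 0.08 36 [0.5303 0.0565 0.0846] [0.518 0.015 0.08 ] [0.546 0.072 0.09 ]
side 0.09 57 [0.5245 0.0695 0.0991] [0.518 0.064 0.09 ] [0.533 0.073 0.109]
side 0.109 40 [0.5249 0.0662 0.1141] [0.518 0.055 0.11 ] [0.532 0.073 0.117]
```

View pics/v6.png

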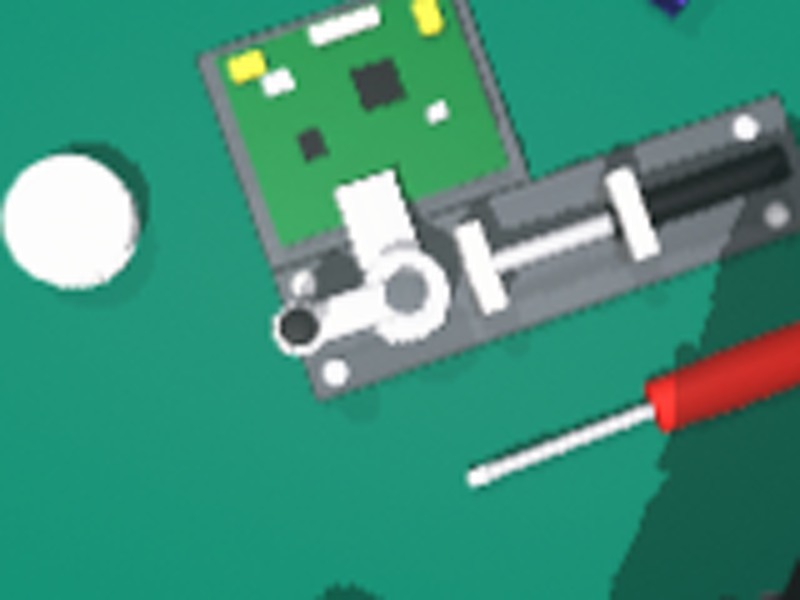

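The handle now points along jig +x and its top is at 0.114 m, against 0.115 expected. The measured heading is 108° and the jig's is 108.5°, so the drum is aligned. Next is the pin.

Run:
```python
from h import *
a=np.radians(108.6);u=np.array([np.cos(a),np.sin(a)])
best=None
def P(xj,z): return [*(np.array([.5369,.022])+xj*u),z+DZ]
for s in(1,-1):
    zc=np.array([*(s*u),0]);xc=np.array([0,0,-1.]);Rm=np.column_stack([xc,np.cross(zc,xc),zc])
    q=m.inverse_kinematics(P(-.195,.045),Rm)
    if q is not None and (best is None or abs(q[5])<abs(best[0][5])): best=(q,Rm)
Rm=best[1]; m.set_gripper(0); m.move_ptp(P(-.195,.13),Rm)
m.move_l(P(-.195,.042)); f0=m.current_force(); print(m.current_time(),f0.round(1))
for xj in [-.185,-.18,*np.arange(-.176,-.121,.004)]:
    m.move_l(P(xj,.042),max_speed=.04); f=m.current_force()-f0; fu=f[:2]@u
    print(round(xj,4),round(m.current_time(),2),"along",fu.round(1),f.round(1))
    if fu<-9: break
p,d,Pt=grab("top"); cv2.imwrite("pics/v7.png",cv2.resize(p[140:280,250:430,::-1],(770,600),interpolation=cv2.INTER_CUBIC))
```

```text
23.2917 [-0.4  0.   0.1]
-0.185 23.69 along 0.6 [-0.1  0.6  0.8]
-0.18 23.97 along -0.7 [ 0.7 -0.5 -0.7]
-0.176 24.22 along 0.6 [-0.8  0.3 -0.2]
-0.172 24.47 along 0.7 [-0.   0.8 -0.8]
-0.168 24.72 along -0.2 [ 0.4 -0.   0.1]
-0.164 24.97 along -0.4 [ 0.1 -0.4 -0.8]
-0.16 25.22 along -0.3 [-0.3 -0.5 -0.6]
-0.156 25.47 along -1.0 [ 1.  -0.7 -0.1]
-0.152 25.72 along -0.4 [ 0.2 -0.4 -0.3]
-0.148 25.97 along -0.2 [ 0.2 -0.2 -0.1]
-0.144 26.22 along -0.2 [ 0.2 -0.1  0.1]
-0.14 26.47 along 0.0 [ 0.9  0.4 -0.1]
-0.136 26.72 along -0.4 [ 0.5 -0.3 -0.3]
-0.132 26.97 along -0.8 [-0.3 -0.9  0.2]
-0.128 27.22 along -9.6 [ 2.7 -9.2 -0.1]
```

View pics/v7.png

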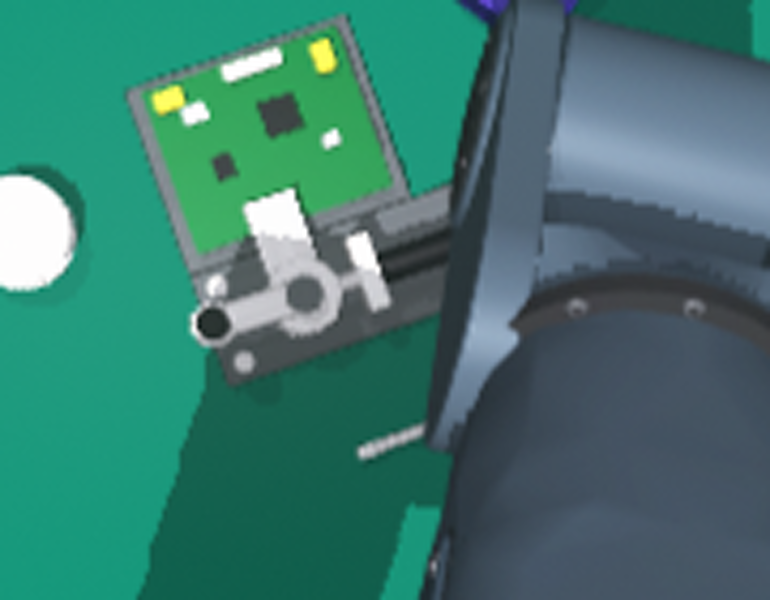

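The black sleeve reaches the inner lug at about (390,262), and the force rose at the expected travel. I'll press 1 mm more, back off and check.

Run:
```python
from h import *
a=np.radians(108.6);u=np.array([np.cos(a),np.sin(a)])
def P(xj,z): return [*(np.array([.5369,.022])+xj*u),z+DZ]
for xj in(-.1274,-.1268):
    m.move_l(P(xj,.042),max_speed=.02); f=m.current_force(); print(xj,f.round(1))
    if abs(f[1])>18: break
m.move_l(P(-.15,.042)); m.move_l(P(-.15,.16)); m.move_l([.42,-.2,.2],max_speed=.4); m.dwell(.3)
print(m.current_time())
out=[]
for c in("top","side"):
    p,d,Q=grab(c);X,Y,Z=[Q[...,i] for i in range(3)]; r=Q[...,:2]-[.5369,.022]
    xj=r@u; yj=r@[-u[1],u[0]]
    b=(p.astype(int).sum(2)<150)&(Z>.045)&(Z<.066)&(abs(yj)<.012)&(xj<-.02)&(xj>-.2)
    print(c,"sleeve jig x",b.sum(),np.percentile(xj[b],[1,99]).round(4))
    t=(Z>.045)&(Z<.06)&(abs(yj)<.007)&(xj>.015)&(xj<.035); print("tip",t.sum(),xj[t].max() if t.any() else None)
    out.append(p)
    for n in("screwdriver","spool","parts_bin"): print(n,[np.round(k["at"],3).tolist() for k in m.look_for(c,n)][:1])
A=cv2.resize(out[0][150:270,240:400,::-1],(400,300),interpolation=cv2.INTER_CUBIC);B=cv2.resize(out[1][150:250,270:403,::-1],(400,300),interpolation=cv2.INTER_CUBIC)
cv2.imwrite("pics/v8.png",np.hstack([A,B]))
```

```text
-0.1274 [  4.5 -12.9   0.3]
-0.1268 [  3.9 -15.1   0.6]
29.95
top sleeve jig x 82 [-0.1152 -0.0423]
tip 0 None
screwdriver [[0.504, -0.115, 0.018]]
spool [[0.574, 0.161, 0.037]]
parts_bin [[0.707, -0.095, 0.006]]
side sleeve jig x 51 [-0.0985 -0.0554]
tip 0 None
screwdriver [[0.502, -0.103, 0.017]]
spool [[0.576, 0.169, 0.033]]
parts_bin []
```

View pics/v8.png

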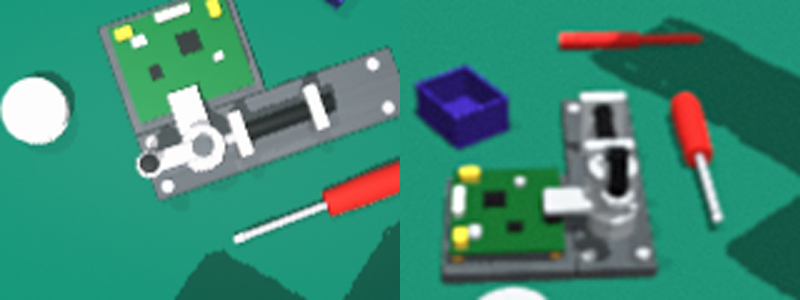

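```bash
python3 -c "
from bench import manip as m
print(m.current_force().round(1),m.current_time()); m.sign_off()"
```

```text
[-0.7 -0.2 -0.6] 30.35
the job is handed in; nothing more can be done
```

The clamp screw is cranked down and the lock pin is home. I handed the job in at about 30 s of robot time, with the robot clear and touching nothing.

- **Crank:** I gripped the handle and turned it 434° clockwise. The handle then pointed along the jig's +x (about 108° measured, 108.5° for the jig). Its top was at 114 mm, against 115 mm expected.
- **Pin:** I pushed its tail with closed fingers. It met almost no resistance until the expected stop, where the force rose to about 15 N. Afterwards the top camera put the tail 115 mm from the screw axis (116 mm when home), with the sleeve against the inner lug.
- **Bystanders:** The screwdriver and spool show no movement beyond network noise. The bin's top-camera reading matches its first one, but the side-camera network missed it in the last check, although it is visible in that picture.

**Disagreements and gaps:**
- **Fingertip height:** The fingertips ended about 35 mm above the reported TCP. My first grasp closed above the handle without touching anything, and I corrected the height from the depth images.
- **Pin tip:** The tip beyond the drum did not show in either depth check, so its passage is inferred from the travel and the sleeve position.

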